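# Release the gear-case pawl with a punch

### The job

Swing the yellow dust cover aside so that the slot in the top of the gear case is fully uncovered, then push the blue-handled punch down through the slot to press the hidden pawl all the way to its stop, so that the red flag beside the case rises and stays up. Then hang the punch upright back in the red fork where it came from, leaving the cover open. Move the flag only by means of the punch, never drop or lay down the punch, and do not disturb the can, bottle, jar or box.

Things in the scene. Friction and masses are not known exactly. Their poses are not given: they have to be found in the camera images.
- case: Fixed gear case, a hollow aluminium box 160 (x) x 140 (y) mm, top face 110 mm above the bench, walls 8 mm, top 6 mm thick, on a red base plate 190 x 170 x 8 mm. Origin on the bench under its centre; z up. It may stand on the left or the right of the bench.
- slot (a point): Centre of the slot, at the case's top face: case frame (20, -10, 110) mm. The slot is 36 mm long along the case's x and 15 mm wide along its y, straight through the 6 mm top. Axes as the case's. The hidden steel pawl tab fills the whole space under the slot, its upper face 40 mm below the case's top face.
- pawl (a joint): Hidden pawl: a rocker about a line along the case's x, at case y = +30, z = 67 mm. As the value grows its tab (40 mm from the axis at the slot) goes down and the red flag outside the +y wall goes up: about 0 at the start, 0.42 rad at the stop (tab about 16 to 18 mm lower under the slot). It takes about 4 to 5 N on the tab and stays where it is left.
- flag (a point): Middle of the top edge of the red flag, a plate 34 (case x) x 5 x 40 mm on the pawl's outer end, outside the +y wall at case (0, 105) mm, its top at z = 101 mm with the pawl at 0 and about 28 mm higher at the stop.
- cover (a joint): Angle of the dust cover: near 0 it lies along the case's +x from its pivot and hides the slot; it grows as the free end swings towards the case's -y (clockwise seen from above), stop at 1.6 rad. The slot is fully uncovered from about 0.55 rad. Stiff hinge: about 1 N on the peg, stays where it is left.
- cover_pivot (a point): Upright axis of the cover, at the case's top face: case frame (-45, -10, 110) mm. The cover is a yellow plate 115 x 32 x 4 mm, from 15 mm behind to 100 mm beyond the pivot, its upper face 5 mm above the case's top face. Axes as the case's.
- cover_peg (a point): Top of the black push peg on the cover, 85 mm from the pivot on the plate's midline; the peg is 12 mm across and stands from 5 to 32 mm above the case's top face.
- rack: Fixed red rack: base 110 x 90 x 8 mm, a post at its +x end and, on it, a level fork of two prongs, their upper face 110 mm above the bench. Origin on the bench below point fork; z up. It may stand on the left or the right, across the bench from the case.
- fork (a point): Point midway between the prongs at their upper face, rack frame (0, 0, 110) mm; axes as the rack's. The gap between the prongs is 15 mm wide (along y) and runs from its open end at x = -40 mm to its closed end at x = +35 mm; each prong is 14 mm wide and 6 mm thick. The punch hangs by its collar on the prongs with its shaft in the gap.
- punch: Release punch, about 0.15 kg, hanging upright in the fork at the start. Origin at the centre of the collar's underside, z up along its axis. Below it a round steel shaft 9 mm across and 85 mm long; above it the dark collar, 44 mm across and 6 mm thick, then a blue grip, 24 x 24 mm square (sides along the punch's x and y) and 55 mm tall, its top 61 mm above the origin.
- punch_tip (a point): The punch's lower tip, 85 mm below its origin.
- spray_can: Black spray can, 60 mm across, 150 mm tall, loose, between case and rack. Origin at the centre of its underside.
- oil_bottle: Yellow bottle with red cap, 58 mm across, 155 mm tall, loose, on the case's +x side. Origin at the centre of its underside.
- jar: Amber jar, 60 mm across, 85 mm tall, loose, near the robot. Origin at the centre of its underside.
- gasket_box: Cardboard box 70 x 120 x 45 mm, loose, at the far side of the bench. Origin at the centre of its underside.

How it is judged:
By the outcome, as a careful person would: the job done as asked, in the order asked, and still so for the second after the job is handed in, with the robot touching nothing.
It also fails if it takes over 64 s, if anything falls off the work surface, if the arm or the gripper's body presses on something with over 40 N, if the wrist force passes 120 N, or if a joint passes its speed limit or range.

### The arm

A 6-joint arm with a two-finger parallel gripper is mounted at the origin on the work surface. World frame = base frame: x ahead of the robot, y to its left, z up, the work surface at z = 0. Lengths are in mm, angles in degrees, forces in N, time in s.
With the tool pointing down it reaches from about 400 to 925 mm from the base axis. Payload 12.5 kg.
Tool frame: the origin (TCP) lies between the finger pads; the fingertips stand 22 mm ahead of it and the grasp point (between the pads) lies 3 mm ahead of it; z points along the fingers, y is the line along which they close (so a half turn about z gives the same grasp; the last joint's range is limited). The gripper opens to 95 mm and grips with 3 to 60 N. Pads are 20 mm wide; open, the fingers measure 119 mm over their backs; the gripper's body (75 mm by 180 mm) begins 59 mm behind the grasp point.
Start: joints at [57.032, 28.126, 89.318, -0, 62.55, -6.05], TCP at [282.929, 557.311, 236.661] pointing down, gripper open.
Joint ranges: [-177.58, 177.58], [-47.91, 125.51], [2.72, 160], [-65.01, 245.01], [3.68, 167.84], [-153.87, 153.87]. Speed limits (degrees/s): [127.2, 127.2, 159.86, 180, 180, 180].

### API

Orientations are given as a 3x3 rotation matrix whose columns are the frame's x, y, z axes.
In Python, from rig import r gives the robot as it stands. Calls block until the motion is done:
- r.movep(position, orientation): joint-space move of the TCP to a pose.
- r.movel(position, rate=150, orientation=None): straight line of the TCP; orientation=None keeps the orientation; rate is the mean speed in mm/s.
- r.move_joints(angles): joint-space move.
- r.ungrasp() and r.close(f_grip=None): open the fingers fully, or close them until they stop; f_grip is the grip in N (None keeps the last).
- r.dwell(seconds).
- r.inverse_kinematics(position, orientation): joint angles nearest the present ones, or None.
- r.observe(): the state.
- r.grab_frame(name): name is "scene" or "top" or "wrist"; returns a dict with "pixels" (384x512x3 uint8, red, green, blue), "z_map" (384x512 float32, mm along the optical axis (not along the pixel's ray), 0 where there is no reading), "fx", "fy", "cx", "cy" (pixels), "world_from_camera" (4x4, takes a point from camera to world coordinates); the wrist camera has in their place "hand_eye" (4x4, takes a point from camera to tool coordinates, whose origin is the TCP and whose axes are the flange's). Camera axes: x right, y down, z forward; pixel columns grow to the right and rows downward; lengths in mm; the calibration is good to about 2 mm. A picture is of the moment at which its call begins: read the wrist's pose just before it.
A pose or a line that the arm cannot do raises r.PlanningError and nothing moves.
- r.job_done(): hands the job in; it is judged then, once.
Trained networks look in a picture, given as the dict that the camera call returned (one of the last four; its "shot" number tells which), for a name from the list of things; names that differ only in an ending like _2 or _b are one class to them, and where a whole thing is asked for, a point or a joint stands for the part that bears it (a point fixed in the world has none). Each returns a list of dicts, best first, with "p" (0 to 1); they miss things now and then, are a little off and sometimes report something else, mostly with a low value. They report only what shows in the picture. A call takes as long as a camera call.
- r.look_for(target, picture): "rect" ([centre column, centre row, width, height] in pixels, round what is visible of it).
The state is a dict: "time_s": time; "q": joint angles; "joint_velocities": joint speeds; "joint_efforts": joint torques, N m; "tool_pos": TCP position; "eef_rot": TCP orientation; "ft_force": force on the tool from outside, world axes, zero at the start; "torque": the same for the moment, N m; "gripper_width": finger opening in mm; "grasp_force": force on a finger pad.
Only numpy, scipy, OpenCV 4.12 (cv2) and the standard library are available. Lean on these libraries where they do the work, as an engineer would, in place of code of your own. Each camera call takes 0.05 s, during which the arm holds its last target. There are 200 camera calls.

## Working session

There is one attempt and no reset: what is moved stays moved. The work goes in short steps, each a Python script; the robot and the scene stay as the last script left them, time stands still between calls to the robot, and variables do not carry over. Pictures are saved under pics/ and viewed, at most 10 in all, crops included, and the job is handed in when it is done.

```bash
mkdir -p pics; ls; cat > h.py <<'E'
import numpy as np, cv2
from rig import r
def save(f,n): cv2.imwrite(f'pics/{n}.png', cv2.cvtColor(f['pixels'],cv2.COLOR_RGB2BGR))
def cloud(f,T=None):
    T=f['world_from_camera'] if T is None else T
    z=f['z_map']; v,u=np.mgrid[:z.shape[0],:z.shape[1]]
    P=np.stack([(u-f['cx'])/f['fx']*z,(v-f['cy'])/f['fy']*z,z],-1)
    W=P@np.array(T)[:3,:3].T+np.array(T)[:3,3]; W[z==0]=np.nan
    return W
E
python3 - <<'E'
from h import *
a=r.grab_frame('scene');b=r.grab_frame('top')
for n,f in(('scene',a),('top',b)):
    np.savez('pics/'+n,**{k:v for k,v in f.items()})
    print(n,f['fx'],f['cx'],f['cy'],np.round(f['world_from_camera'],3).tolist())
    for t in ['case','cover','cover_peg','rack','punch','flag','spray_can','oil_bottle','jar','gasket_box']:
        d=r.look_for(t,f); print(t,[(np.round(e['rect']).tolist(),round(e['p'],2)) for e in d[:2]])
cv2.imwrite('pics/both.png',cv2.cvtColor(np.hstack([cv2.resize(a['pixels'],(400,300)),cv2.resize(b['pixels'],(400,300))]),cv2.COLOR_RGB2BGR))
save(a,'scene0');save(b,'top0');print(r.observe())
E
```

```text
pics
rig.py
scene 451.34040542807827 254.06269685302826 196.07436336913486 [[-0.565, 0.516, -0.644, 1343.339], [0.825, 0.374, -0.424, 542.526], [0.022, -0.77, -0.637, 872.895], [0.0, 0.0, 0.0, 1.0]]
case [([192.0, 168.0, 84.0, 70.0], 0.56), ([188.0, 147.0, 41.0, 10.0], 0.46)]
cover [([188.0, 147.0, 43.0, 10.0], 0.75)]
cover_peg [([186.0, 147.0, 36.0, 20.0], 0.5)]
rack [([329.0, 243.0, 36.0, 62.0], 0.72), ([191.0, 168.0, 77.0, 69.0], 0.58)]
punch [([334.0, 216.0, 19.0, 27.0], 0.53)]
flag [([209.0, 174.0, 14.0, 17.0], 0.71)]
spray_can [([248.0, 196.0, 21.0, 53.0], 0.59)]
oil_bottle [([140.0, 175.0, 23.0, 55.0], 0.83)]
jar [([273.0, 187.0, 27.0, 37.0], 0.6)]
gasket_box [([185.0, 148.0, 38.0, 18.0], 0.71), ([209.0, 258.0, 50.0, 54.0], 0.63)]
top 486.0993560218725 247.62245539071347 191.08635229021138 [[0.021, -0.993, 0.12, 480.077], [-1.0, -0.022, -0.002, 51.895], [0.004, -0.12, -0.993, 1205.579], [0.0, 0.0, 0.0, 1.0]]
case [([372.0, 242.0, 89.0, 88.0], 0.67), ([336.0, 228.0, 20.0, 14.0], 0.33)]
cover [([388.0, 245.0, 28.0, 52.0], 0.58)]
cover_peg [([385.0, 241.0, 28.0, 52.0], 0.81)]
rac
[... 491 characters left out ...]
3e+01, -6.05139187e+00]), 'joint_velocities': array([ 0.14868578, -0.00081439,  0.04782169,  0.01426138, -0.04957575,
       -0.09393102]), 'joint_efforts': array([ 3.21109837e-03, -6.12485218e+01, -2.58433396e+01,  6.94869412e-02,
        4.45580890e-02,  1.69259482e-05]), 'tool_pos': array([282.92161768, 557.29575791, 236.6512671 ]), 'eef_rot': array([[-8.91662959e-01,  4.52699864e-01,  2.31264161e-05],
       [ 4.52699864e-01,  8.91662958e-01,  5.01951020e-05],
       [ 2.10234722e-06,  5.52264386e-05, -9.99999998e-01]]), 'ft_force': array([0.70604723, 0.37173462, 0.18152553]), 'torque': array([ 0.02637809, -0.00750251,  0.02769668]), 'grasp_force': 0.0, 'gripper_width': 95.1331446629138}
```

View pics/scene0.png

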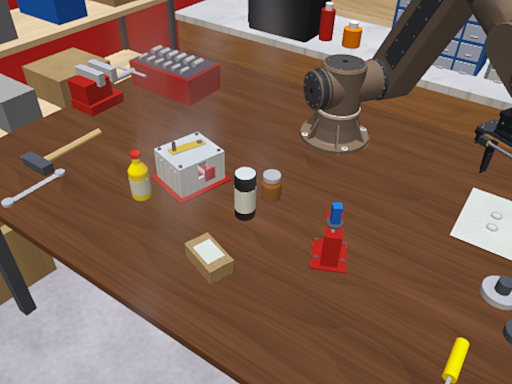

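View pics/top0.png

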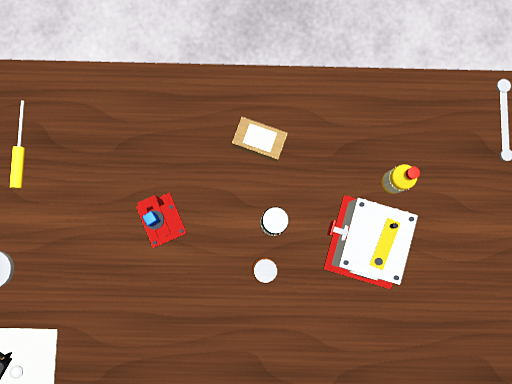

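The scene and top views show the rack and punch at top px (160,220), the case at (378,241) with its cover pivot at about (378,262) and peg at about (394,226). The flag is at (340,230), on the case's left side in the picture.

```bash
python3 - <<'E'
from h import *
f=dict(np.load('pics/top.npz')); W=cloud(f); px=f['pixels'].astype(int)
def reg(u0,u1,v0,v1,lo,hi):
    w=W[v0:v1,u0:u1]; c=px[v0:v1,u0:u1]; m=(w[...,2]>lo)&(w[...,2]<hi); return w[m],c[m]
p,c=reg(325,425,190,295,104,112); print('top',len(p),cv2.minAreaRect(p[:,:2].astype(np.float32)),np.median(p[:,2]))
p,c=reg(325,425,190,295,112.5,120); y=(c[:,0]>150)&(c[:,2]<90); print('cover',cv2.minAreaRect(p[y][:,:2].astype(np.float32)),p[y].mean(0))
p,c=reg(325,425,190,295,125,160); print('peg',len(p),p.mean(0) if len(p) else 0)
p,c=reg(320,360,190,290,60,104); print('flag',len(p),p.mean(0),p[:,2].max())
p,c=reg(130,190,185,250,4,12); print('rackbase',len(p),cv2.minAreaRect(p[:,:2].astype(np.float32)))
p,c=reg(130,190,185,250,90,113);r_=(c[:,0]>120)&(c[:,2]<80); print('prong/post',len(p),p[r_].mean(0) ,cv2.minAreaRect(p[r_][:,:2].astype(np.float32)))
p,c=reg(130,190,185,250,160,185); print('griptop',len(p),p.mean(0),cv2.minAreaRect(p[:,:2].astype(np.float32)))
p,c=reg(130,190,185,250,112,122); print('collar',len(p),p.mean(0))
for n,b in dict(can=(255,292,205,240),bottle=(380,420,162,195),jar=(250,280,256,286),box=(230,290,115,162)).items():
    p,c=reg(*b,25,200); print(n,p.mean(0),p[:,2].max(),np.ptp(p[:,:2],axis=0))
E
python3 - <<'E'
from h import *
f=r.grab_frame('wrist');print(np.round(f['hand_eye'],3).tolist(),f['fx'])
E
```

```text
top 3013 ((511.17755126953125, -227.9337921142578), (176.968994140625, 160.52447509765625), 74.67803955078125) 109.66575606944616
cover ((500.635009765625, -258.5260314941406), (31.482463836669922, 112.52216339111328), 68.55244445800781) [ 501.25379419 -258.34122748  115.50674596]
peg 36 [ 538.9351038  -272.47998472  139.12132514]
flag 390 [ 518.26324271 -171.20978404   80.96475374] 103.82581453797798
rackbase 997 ((556.2886962890625, 266.56573486328125), (159.79721069335938, 146.56668090820312), 2.306605339050293)
prong/post 392 [551.74776096 262.19081197 109.98390075] ((545.9882202148438, 260.8879699707031), (95.01898956298828, 44.1477165222168), 24.094755172729492)
griptop 133 [541.51973437 258.0398856  171.32392725] ((541.5819091796875, 258.82305908203125), (23.810012817382812, 24.122346878051758), 34.13985824584961)
collar 222 [543.59696498 255.86250353 115.22560381]
can [542.02698887  -8.20319133 143.61641089] 156.24553910447526 [58.39265532 59.8919169 ]
bottle [ 649.93054541 -299.91779265  101.83104874] 159.63963496401993 [57.41859186 55.99910935]
jar [434.50305757   7.88861537  80.28593439] 92.49335705489852 [58.18627572 58.82515627]
box [749.04311197  24.75052821  45.45584429] 52.85796100836433 [102.75658767 133.90530932]
[[-0.001, -0.957, -0.289, 81.988], [1.0, -0.001, 0.0, 0.419], [-0.0, -0.289, 0.957, -147.807], [0.0, 0.0, 0.0, 1.0]] 302.3083153920858
```

```bash
cat >> h.py <<'E'
def Rd(deg):
    c,s=np.cos(np.radians(deg)),np.sin(np.radians(deg)); return np.array([[c,s,0],[s,-c,0],[0,0,-1.]])
def wrist(name=None):
    o=r.observe(); f=r.grab_frame('wrist'); T=np.eye(4); T[:3,:3]=o['eef_rot'];T[:3,3]=o['tool_pos']
    f['T']=T@np.array(f['hand_eye'])
    if name: save(f,name); np.savez('pics/'+name,**f)
    return f
E
python3 - <<'E'
from h import *
r.movep([541,258,300],Rd(114)); r.dwell(.3); wrist('w1')
o=r.observe();print(o['time_s'],o['q'])
r.movel([505,240,300],rate=150); r.dwell(.3); wrist('w2')
print(r.observe()['time_s'])
W=cloud(f:=dict(np.load('pics/w1.npz')),f['T']);px=f['pixels'].astype(int)
def rep(n,m): p=W[m]; print(n,m.sum(),np.round(np.median(p,0),1),cv2.minAreaRect(p[:,:2].astype(np.float32)))
z=W[...,2]; red=(px[...,0]>110)&(px[...,1]<60)
near=np.hypot(W[...,0]-541,W[...,1]-258)<120
rep('grip',(z>164)&(z<180)&near);rep('prong',(z>103)&(z<115)&red&near);rep('base',(z>3)&(z<13)&red&near)
E
```

```text
2.9833 [ 1.92266980e+01  2.28253336e+01  8.82099996e+01  2.17566485e-03
  6.89705189e+01 -4.81653527e+00]
3.75
grip 603 [541.6 259.  170.5] ((542.1304931640625, 257.81622314453125), (24.06972885131836, 24.41241455078125), 33.161556243896484)
prong 137 [542.7 273.1 106.6] ((545.7470703125, 260.2256774902344), (93.59207916259766, 41.886653900146484), 24.852954864501953)
base 45 [565.7 307.1   6.2] ((545.9514770507812, 266.4346923828125), (105.21490478515625, 76.88246154785156), 24.995033264160156)
```

View pics/w1.png

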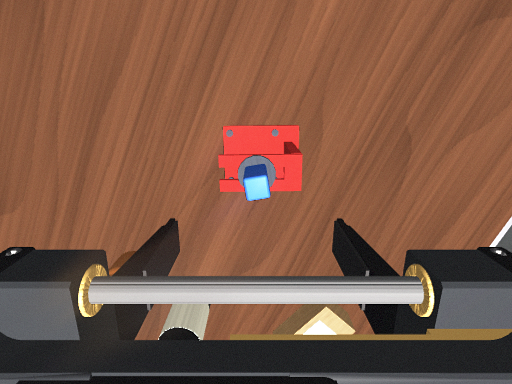

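The wrist view shows the rack with its open fork end at left (222,175), the closed end and post at right (295,165), and the punch grip at (257,183). So rack yaw is about 25° and the punch is turned about 33°. Next I measure the case.

```bash
python3 - <<'E'
from h import *
r.movep([500,-240,300],Rd(162)); r.dwell(.3); wrist('c1')
o=r.observe();print(o['time_s'],o['q'])
r.movel([550,-256,310],rate=200); r.dwell(.3); wrist('c2')
print(r.observe()['time_s'])
E
cat > meas.py <<'E'
from h import *
import sys
for n in sys.argv[1:]:
    f=dict(np.load(f'pics/{n}.npz')); W=cloud(f,f['T']);px=f['pixels'].astype(int); z=W[...,2]
    near=np.hypot(W[...,0]-515,W[...,1]+240)<160
    def rep(n,m):
        p=W[m]
        if len(p)>5: print(n,m.sum(),np.round(np.median(p,0),1),cv2.minAreaRect(p[:,:2].astype(np.float32)))
    yel=(px[...,0]>140)&(px[...,2]<90)&(px[...,1]>100); grey=np.ptp(px,axis=-1)<40
    rep('top',(z>106)&(z<113)&near&grey); rep('cover',(z>111)&(z<120)&yel&near); rep('peg',(z>134)&(z<148)&near&(px.sum(-1)<200))
    rep('flag',(z>95)&(z<140)&near&(px[...,0]>110)&(px[...,1]<60))
    rep('base',(z>3)&(z<13)&near&(px[...,0]>110)&(px[...,1]<60))
E
python3 meas.py c1 c2; python3 -c "
import cv2,numpy as np
cv2.imwrite('pics/c12.png',np.hstack([cv2.resize(cv2.imread(f'pics/c{i}.png'),(400,300)) for i in (1,2)]))"
```

```text
5.85 [-3.24309091e+01  1.89053485e+01  9.43651843e+01  6.34472258e-04
  6.67298750e+01 -1.04457959e+02]
6.6167
top 13192 [ 499.9 -235.1  109.9] ((506.7471923828125, -247.16192626953125), (140.381103515625, 160.6073455810547), 74.52238464355469)
cover 1332 [ 492.1 -256.3  114.9] ((551.3741455078125, -277.594970703125), (31.76504898071289, 223.78466796875), 70.17733764648438)
peg 136 [ 643.4 -304.1  142.6] ((594.3842163085938, -297.3538818359375), (26.21634292602539, 129.98269653320312), 75.71269226074219)
flag 28 [ 526.6 -145.9  100.4] ((534.3006591796875, -145.95712280273438), (5.203491687774658, 33.59360122680664), 74.09974670410156)
base 1047 [ 418.4 -224.7    7.7] ((422.3948974609375, -223.99627685546875), (169.37721252441406, 15.632049560546875), 74.81727600097656)
top 14269 [ 500.2 -235.1  109.8] ((506.8170166015625, -247.09317016601562), (140.29759216308594, 160.76541137695312), 74.5462875366211)
cover 1623 [ 521.7 -262.4  114.9] ((551.9740600585938, -277.6436767578125), (35.997249603271484, 224.6696319580078), 71.50669860839844)
peg 101 [ 643.3 -303.8  142.7] ((593.7178955078125, -296.93499755859375), (25.76748275756836, 127.63922119140625), 75.63848114013672)
flag 30 [ 534.  -147.4  100.5] ((591.189208984375, -217.34254455566406), (16.02019500732422, 211.15573120117188), 40.303775787353516)
base 57 [ 423.9 -190.6    7. ] ((414.8099060058594, -224.91360473632812), (161.42869567871094, 1.2094459533691406), 74.5713119506836)
```

View pics/c12.png

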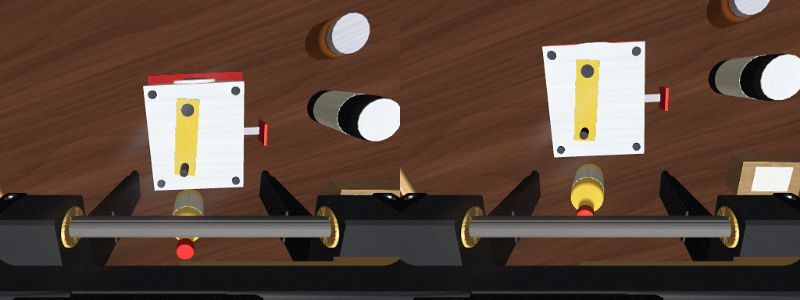

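The paired wrist view shows the case with its yellow cover: pivot boss at about (187,110), black peg at about (184,170) in the left half, flag at right (263,132). The top face fits 160 x 140 with yaw −15.5° and z 110, and the flag agrees with this. Next I get the peg without the bottle, then swing the cover open.

```bash
cat >> h.py <<'E'
C=np.array([506.8,-247.1]);YAW=-15.47
def case(x,y):
    c,s=np.cos(np.radians(YAW)),np.sin(np.radians(YAW)); return C+np.array([c*x-s*y,s*x+c*y])
E
python3 - <<'E'
from h import *
pv=case(-45,-10)
for n in('c1','c2'):
    f=dict(np.load(f'pics/{n}.npz')); W=cloud(f,f['T']); z=W[...,2]
    m=(z>136)&(z<150)&(np.hypot(W[...,0]-541,W[...,1]+272)<25); p=W[m]; print(len(p),p.mean(0),np.ptp(p,axis=0))
    g=np.mean([p[:,:2].max(0),p[:,:2].min(0)],0)
    d=g-pv; a=np.degrees(np.arctan2(d[1],d[0])); print(g,np.hypot(*d),a,YAW-a)
a0=a
pose=lambda a:pv+85*np.array([np.cos(np.radians(a)),np.sin(np.radians(a))])
p0=pose(a0); print(p0)
r.movep([*p0,200],Rd(a0+180)); r.movel([*p0,142],rate=150); 
o=r.observe();print(o['ft_force'],o['time_s'])
r.close(5);o=r.observe();print(o['gripper_width'],o['grasp_force'],o['ft_force'],o['time_s'])
E
```

```text
102 [ 538.60226376 -275.31303335  141.34905293] [11.95068647 11.72777797  7.88828384]
[ 539.33610113 -275.63211564] 84.42975452086742 -21.466325018114254 5.996325018114254
102 [ 538.9280619  -275.25500002  141.4876198 ] [11.56550003 11.27122733  7.67056042]
[ 539.40651766 -275.4780157 ] 84.4390623966455 -21.35152875495248 5.881528754952479
[ 539.92895484 -275.68224691]
[-0.22263588  0.16476582 -0.25644918] 7.675
11.524017108573645 4.999983385205269 [-0.4601395  -0.89390441  0.13193809] 8.9417
```

```bash
python3 - <<'E'
from h import *
pv=case(-45,-10); a0=-21.4
for a in np.linspace(a0,YAW-70,7)[1:]:
    p=pv+85*np.array([np.cos(np.radians(a)),np.sin(np.radians(a))])
    r.movel([*p,142],rate=60,orientation=Rd(a+180)); print(np.round(r.observe()['ft_force'],1))
o=r.observe();print(o['gripper_width'],o['q'],o['time_s'])
r.ungrasp(); r.movel([*p,215],rate=250)
s=case(20,-10)+30*np.array([np.cos(np.radians(YAW)),np.sin(np.radians(YAW))])
r.movep([*s,300],Rd(YAW+180)); r.dwell(.2); f=wrist('d1')
W=cloud(f,f['T']);px=f['pixels'].astype(int); z=W[...,2]
q=(W[...,:2]-case(20,-10)); m=(np.abs(q)<40).all(-1)&((z<104)|(px.sum(-1)<250)); p=W[m]
print(m.sum(),case(20,-10),cv2.minAreaRect(p[:,:2].astype(np.float32)),r.observe()['time_s'])
m=(np.abs(q)<45).all(-1); ys,xs=np.where(m); print(xs.min(),xs.max(),ys.min(),ys.max())
E
```

```text
[-0.9 -1.1  0. ]
[ 1.6 -1.4  0.3]
[ 0.9 -3.3 -1.7]
[ 1.5 -3.8 -0.5]
[ 1.2 -4.4 -1. ]
[-0.6 -4.8 -0.4]
11.906951980333616 [-4.17774322e+01  3.03342849e+01  1.02538493e+02 -1.82584224e-02
  4.71266338e+01 -4.64886724e+01] 11.4417
20480 [ 523.4080671  -262.07237814] ((535.0077514648438, -261.8929748535156), (82.51739501953125, 52.66211700439453), 86.95213317871094) 14.5167
33 485 95 383
```

View pics/d1.png

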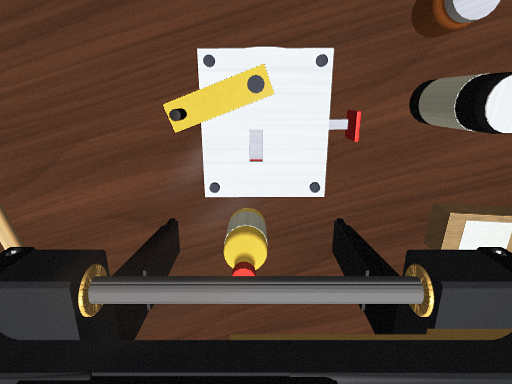

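The cover is open at about 70° and the slot is fully clear at px (256,145), spanning about 249–263 by 129–161. Next I locate the slot by ray at z=110, then pick up the punch.

```bash
python3 - <<'E'
from h import *
f=dict(np.load('pics/d1.npz')); T=f['T']
W=cloud(f,T); sub=W[118:172,240:273,2]; yy,xx=np.where(sub<103); print(len(xx),xx.min()+240,xx.max()+240,yy.min()+118,yy.max()+118)
px=f['pixels'][118:172,240:273].astype(int); dark=(px.min(-1)<215); dy,dx=np.where(dark); print('dark',dx.min()+240,dx.max()+240,dy.min()+118,dy.max()+118, px[5,5],px[27,16])
def ray(u,v,h):
    d=T[:3,:3]@np.array([(u-f['cx'])/f['fx'],(v-f['cy'])/f['fy'],1]); o=T[:3,3]; return (o+d*(h-o[2])/d[2])[:2]
for u,v in((249,129),(263,129),(263,161.5),(249,161.5),(256,145.2)): print(ray(u,v,110))
print('text',case(20,-10),[case(20+a,-10+b).round(1).tolist() for a in(-18,18) for b in(-7.5,7.5)])
# grip in w1,w2
for n in('w1','w2'):
    g=dict(np.load(f'pics/{n}.npz'));V=cloud(g,g['T']);m=(V[...,2]>166)&(np.hypot(V[...,0]-541,V[...,1]-258)<40);p=V[m]
    print(n,np.median(p,0),cv2.minAreaRect(p[p[:,2]>168.5][:,:2].astype(np.float32)))
# go to punch
g=np.array([542,258.3])
r.movep([*g,250],Rd(123)); r.movel([*g,148],rate=200); o=r.observe();print(o['ft_force'],o['time_s'],o['q'])
r.close(40);o=r.observe();print(o['gripper_width'],o['grasp_force'],o['ft_force'],o['time_s'])
E
```

```text
427 249 262 130 160
dark 249 262 130 161 [241 245 248] [212 217 227]
[ 503.60917037 -263.82948886]
[ 507.75170157 -248.99192495]
[ 542.8581703  -258.52437426]
[ 538.58405961 -273.829665  ]
[ 522.87484479 -261.20312716]
text [ 523.4080671  -262.07237814] [[504.1, -264.5], [508.1, -250.0], [538.8, -274.1], [542.8, -259.6]]
w1 [531.58317822 282.62949312 391.24183052] ((537.9356689453125, 275.805419921875), (53.696048736572266, 54.52994918823242), 56.4094123840332)
w2 [536.945433   278.45139181 379.25400307] ((531.5224609375, 272.5208435058594), (54.87556457519531, 56.0108528137207), 79.4598388671875)
[ 0.48389089 -0.12560881  0.16221096] 17.0917 [ 1.91482504e+01  3.18146382e+01  9.80754979e+01 -2.35915890e-03
  5.00546733e+01 -1.38255829e+01]
23.84834359903829 39.99577224254608 [-0.32568645  0.16176587 -0.57681163] 18.2
```

```bash
python3 - <<'E'
from h import *
r.movel([542,258.3,330],rate=200); o=r.observe();print(o['ft_force'],o['gripper_width'],o['time_s'])
s=np.array([523.2,-261.6])
R=Rd(YAW+180)
r.movep([*s,330],R);r.movel([*s,245],rate=150);r.dwell(.3)
f=wrist('e1');o=r.observe();print(o['tool_pos'],o['ft_force'],o['torque'],o['time_s'])
c=f['pixels'][60:300,130:400];cv2.imwrite('pics/e1c.png',cv2.cvtColor(cv2.resize(c,None,fx=2.2,fy=2.2,interpolation=2),cv2.COLOR_RGB2BGR))
Ti=np.linalg.inv(f['T'])
def proj(P): q=Ti@np.append(P,1); return f['fx']*q[0]/q[2]+f['cx'],f['fy']*q[1]/q[2]+f['cy']
print('tip',proj([*s,122]),'origin',proj([*s,207]),'slot',[np.round(proj([*case(20+a,-10+b),110]),1) for a in(-18,18) for b in(-7.5,7.5)])
E
```

```text
[ 0.78654719  0.21471637 -1.31035484] 23.88200500784146 19.2583
[ 523.27918715 -261.62790303  245.454872  ] [-0.25468304  0.00166693 -1.42765733] [ 0.05231154 -0.02659039 -0.02377851] 22.2083
tip (np.float64(255.10764565224403), np.float64(187.9528230087693)) origin (np.float64(254.91617301460244), np.float64(224.70041411073038)) slot [array([246.9, 166.7]), array([262.5, 166.7]), array([247.2, 202.1]), array([262.3, 202.1])]
```

View pics/e1c.png

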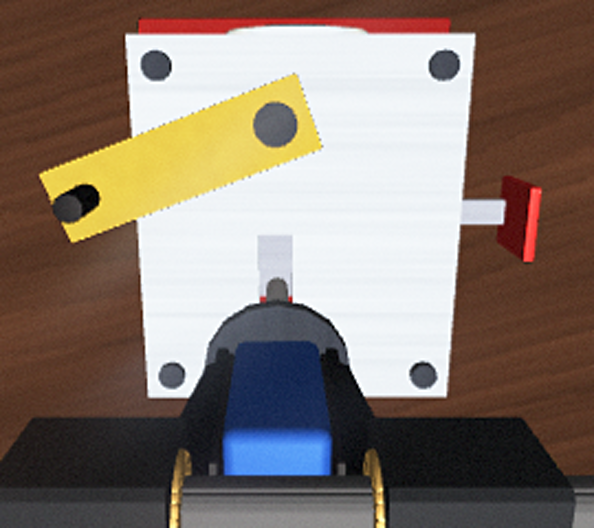

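The tip (crop 277,285) sits centred over the slot (258–293 wide) with ends clear, so it can go down.

```bash
python3 - <<'E'
from h import *
s=np.array([523.2,-261.6])
for z in (215,198,190,183,179,177,176,175,174,173,172,171,170):
    r.movel([*s,z],rate=60 if z>180 else 25); o=r.observe(); F=o['ft_force']; print(z,np.round(o['tool_pos'][2],1),np.round(F,1),round(o['gripper_width'],1),o['time_s'])
    if F[2]>16 or np.hypot(F[0],F[1])>12: break
f=r.grab_frame('top');save(f,'top1');W=cloud(f)
q=W[...,:2]-case(0,105); m=(np.hypot(q[...,0],q[...,1])<28)&(W[...,2]>60); print(m.sum(),np.nanpercentile(W[m][:,2],[5,50,95]))
E
```

```text
215 214.9 [-0.5 -0.1 -2.9] 23.9 22.8583
198 197.6 [-0.1 -0.1 -2.1] 23.9 23.2917
190 189.7 [-0.8 -0.9 -1.3] 23.9 23.575
183 182.8 [ 0.3  0.  -1.3] 23.9 23.8417
179 179.0 [ 0.1  0.6 -0.2] 24.0 24.15
177 177.0 [ 0.3 -1.4  1.1] 23.6 24.4
176 176.1 [ 0.9 -0.5  2.4] 24.2 24.65
175 175.7 [0.4 0.3 9.5] 24.1 24.9
174 175.3 [-1.5 -1.  13.9] 23.4 25.15
173 175.0 [-3.3  0.9 20.7] 23.9 25.4
219 [ 96.13465514 120.3434028  273.99144597]
```

```bash
python3 - <<'E'
from h import *
s=np.array([523.2,-261.6])
r.movel([*s,250],rate=120); r.dwell(.2)
f=wrist('g1');W=cloud(f,f['T']);px=f['pixels'].astype(int)
q=W[...,:2]-case(0,105); m=(np.hypot(q[...,0],q[...,1])<40)&(W[...,2]>60)&(px[...,0]>110)&(px[...,1]<80); print(m.sum(),np.percentile(W[m][:,2],[50,90,98]))
o=r.observe();print(o['ft_force'],o['gripper_width'],o['time_s'])
c=f['pixels'][60:300,130:400];cv2.imwrite('pics/g1c.png',cv2.cvtColor(cv2.resize(c,None,fx=2.2,fy=2.2,interpolation=2),cv2.COLOR_RGB2BGR))
E
```

```text
292 [127.87863194 129.2892851  129.89422321]
[ 0.5022528  -0.70201462 -1.78387354] 24.315129758612155 26.4917
```

View pics/g1c.png

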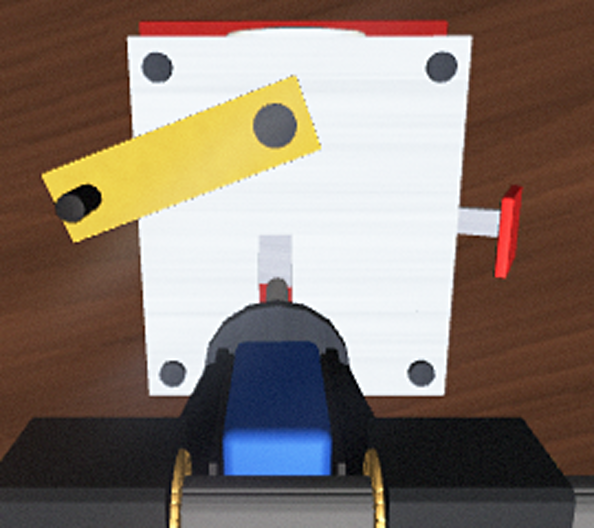

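The flag is up (top at about z 129, raised 28 mm) and stayed up after withdrawal; the punch still sits straight in the grip. I'll hang it back at exactly the pickup pose.

```bash
python3 - <<'E'
from h import *
s=np.array([523.2,-261.6]); g=np.array([542,258.3])
r.movel([*s,330],rate=200); r.movep([*g,330],Rd(123)); r.movel([*g,245],rate=150); r.dwell(.2); 
for z in (225,185,160,152,150,149,148.3,147.8,147.3):
    r.movel([*g,z],rate=80 if z>152 else 25); o=r.observe(); F=o['ft_force']; print(z,o['tool_pos'][2].round(1),np.round(F,1),o['time_s'])
    if F[2]>2 or np.hypot(F[0],F[1])>6: break
E
```

```text
225 224.7 [ 0.4  0.8 -1.3] 30.2417
185 185.2 [-0.4  0.2 -1.9] 30.8917
160 159.9 [ 0.   0.3 -1.6] 31.35
152 152.0 [ 0.3 -0.6 -2.1] 31.8167
150 149.9 [ 0.2 -0.6 -1.9] 32.0667
149 149.0 [ 0.5  0.5 -1.3] 32.3167
148.3 148.3 [ 0.2  0.3 -2.1] 32.5667
147.8 147.9 [-0.   0.5  1. ] 32.8167
147.3 147.9 [-2.4 -1.5  6.1] 33.0667
```

Contact came right where the collar seats (147.9). I'll relieve the press, release, retreat and look.

```bash
python3 - <<'E'
from h import *
g=np.array([542,258.3])
r.movel([*g,148],rate=25); print(r.observe()['ft_force']); r.ungrasp(); r.dwell(.3); r.movel([*g,300],rate=150); r.dwell(.3)
f=wrist('z1');W=cloud(f,f['T']);px=f['pixels'].astype(int)
blue=(px[...,2]>px[...,0]+60)&(W[...,2]>167)&(np.hypot(W[...,0]-541,W[...,1]-258)<40);p=W[blue]
print(np.median(p,0),cv2.minAreaRect(p[:,:2].astype(np.float32)))
r.movep([450,330,330],Rd(123)); 
a=r.grab_frame('top');b=r.grab_frame('scene');W=cloud(a)
q=W[...,:2]-case(0,105); m=(np.hypot(q[...,0],q[...,1])<30)&(a['pixels'][...,0]>110)&(a['pixels'][...,1]<80)&(W[...,2]>60); print('flag',np.percentile(W[m][:,2],[50,95]))
cv2.imwrite('pics/fin.png',cv2.cvtColor(np.vstack([np.hstack([f['pixels'][90:240,130:380],a['pixels'][160:310,120:370]]),np.hstack([a['pixels'][150:300,262:],b['pixels'][130:280,120:370]])]),cv2.COLOR_RGB2BGR))
print(r.observe()['time_s'])
E
```

```text
[-0.37637904 -0.48109326 -0.44835379]
[542.00687592 258.9361177  170.55403876] ((542.611328125, 258.5884094238281), (23.13417625427246, 23.205636978149414), 32.286582946777344)
flag [114.95567741 131.06622779]
37.025
```

View pics/fin.png

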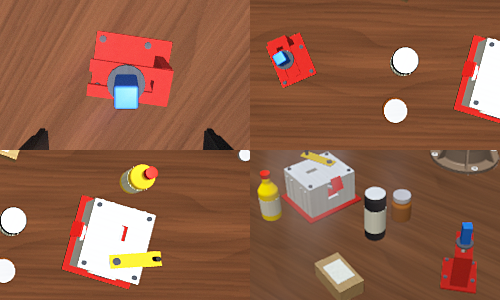

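The final views show the punch upright in the fork with its grip top at z 170.6 (it started at 170.5), the cover open, the slot clear, the flag up and the loose things in place.

```bash
python3 -c "
from rig import r
print(r.job_done())"
```

```text
the job is handed in; nothing more can be done
None
```

The job is done and handed in at about 37 s: cover left open at about 70°, pawl pressed to its stop with the red flag up and staying up, punch hanging upright back in the fork, and the can, bottle, jar and box looking undisturbed in the final pictures.

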